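Lock the torch nozzles in their rack

TASK

Put the torch nozzle rack in order for carrying: press each of the three copper nozzles fully down on its spigot while the keeper bar is still well open, then swing the keeper bar shut over them until it clicks past its spring ball and rests against its back stop. Leave the other things on the bench where they are.

Things in the scene. Friction and masses are not known exactly. Their poses are not given: they have to be found in the camera images.
- rack: aluminium rack fixed to the table: block 80 (x) x 250 (y) x 30 high, origin at centre of underside; at yaw 0 x points away from the robot. Three copper nozzles in a row at x = 0, y = +45, 0, -45. Hinge post at y = +88. Catch post at y = -99 (36 x 20, top 85 above the table) with a spring ball in its top and a back stop on its +x side, 103 high.
- nozzle_a (a joint): how far nozzle a stands proud of being fully home, in m: 0 = fully down on the block, 0.018 at most. It is a tight sliding fit on its spigot (about 6 N to move it down) and stays where it is left.
- nozzle_a_top (a point): centre of the top face of copper nozzle a (at rack y = +45); nozzle 24 across at the foot, 21 at the top, 55 long; its top is 85 above the table when fully home, higher by as much as it stands proud.
- nozzle_b (a joint): how far nozzle b stands proud of being fully home, in m: 0 = fully down on the block, 0.018 at most. It is a tight sliding fit on its spigot (about 6 N to move it down) and stays where it is left.
- nozzle_b_top (a point): centre of the top face of copper nozzle b (at rack y = 0); nozzle 24 across at the foot, 21 at the top, 55 long; its top is 85 above the table when fully home, higher by as much as it stands proud.
- nozzle_c (a joint): how far nozzle c stands proud of being fully home, in m: 0 = fully down on the block, 0.018 at most. It is a tight sliding fit on its spigot (about 6 N to move it down) and stays where it is left.
- nozzle_c_top (a point): centre of the top face of copper nozzle c (at rack y = -45); nozzle 24 across at the foot, 21 at the top, 55 long; its top is 85 above the table when fully home, higher by as much as it stands proud.
- keeper (a joint): angle of the keeper bar in rad: 0 = shut along the row of nozzles against the back stop, growing as it opens towards the robot's side (clockwise from above), at most 1.7; stays where it is left. In the last 0.1 rad it must be pushed past the spring ball (about 6 N at the post), which then holds it shut.
- keeper_hinge (a point): point on the upright hinge axis of the keeper bar, at mid height of the bar (94.5 above the table). A bolt end reaches 107 above the table.
- keeper_post (a point): mid height (115 above the table) of the upright thumb post on the bar: steel pin 12 across, 165 from the hinge axis, spanning 100 to 130 above the table. The bar is square steel 12 x 12, 88 to 100 above the table, and ends 200 from the hinge axis; it passes 3.5 over nozzles fully home and is blocked by one standing proud.
- coupon_1: weld test coupon, flat dark steel plate 100 x 50 x 6 with a bead along it, lying on the table on the robot's side of the rack, under the sweep of the bar; bystander (origin at the centre of its underside)
- coupon_2: second such coupon, 100 x 50 x 6, beyond the rack; bystander (origin at the centre of its underside)
- tub: white round paste tub with blue label, 76 across, 85 high, standing off the catch end of the rack (rack's -y side); bystander (origin at the centre of its underside)
- tub_lid: loose white lid, disc 72 across, 10 thick, lying off the hinge end of the rack (rack's +y side); bystander (origin at the centre of its underside)
- brush: wooden brush with black bristles, 250 x 28 x 36, lying beyond the rack; bystander (origin at the centre of its underside)
- tube_piece: welded practice piece, 40 mm square tube upright on a 50 x 50 plate, 43 high, on the left of the table; bystander (origin at the centre of its underside)
- pliers: pliers with blue handles, about 200 long, 14 high, lying on the right of the table; bystander (origin on the table near its pivot)

How it is judged:
By the outcome, as a careful person would: the job done as asked, in the order asked, and still so for the second after the job is handed in, with the robot touching nothing.
It also fails if it takes over 58 s, if anything falls off the work surface, if the arm or the gripper's body presses on something with over 40 N, if the wrist force passes 120 N, or if a joint passes its speed limit or range.

ROBOT

A 6-joint arm with a two-finger parallel gripper is mounted at the origin on the work surface. World frame = base frame: x ahead of the robot, y to its left, z up, the work surface at z = 0. Lengths are in m, angles in degrees, forces in N, time in s.
With the tool pointing down it reaches from about 0.4 to 0.825 m from the base axis. Payload 7 kg.
Tool frame: the origin (TCP) lies on the centre line of the jaws, within the pads' length; the fingertips stand 14 mm ahead of it and the grasp point (between the pads) lies 5 mm behind it; z points along the fingers, y is the line along which they close (so a half turn about z gives the same grasp; the last joint's range is limited). The gripper opens to 88 mm and grips with 3 to 60 N. Pads are 19 mm wide; open, the fingers measure 130 mm over their backs; the gripper's body (78 mm by 193 mm) begins 47 mm behind the grasp point.
Start: joints at [-59.238, 20.546, 0.682, 0, -70.136, -16.507], TCP at [0.166, -0.654, 0.241] pointing down, gripper open.
Joint ranges: [-176.03, 176.03], [-82.01, 121.73], [-58.28, 71.71], [-173.87, 95.51], [-174.79, -0.11], [-173.66, 173.66]. Speed limits (degrees/s): [136.94, 136.94, 172.46, 180, 180, 180].

INTERFACE

Orientations are given as [roll, pitch, yaw] about the fixed x, y, z axes, in that order (R = Rz(yaw) Ry(pitch) Rx(roll)).
In Python, from plant import r gives the robot as it stands.
- The arm moves only by the tool send_rows, never from a script. Its argument "steps" is a list of rows, each an object with "dp": the shift along the tool's x, y, z in mm, a list of three; "roll": the turn about the tool's z in rad; "jaw": the opening in per cent of the stroke, from 0 (shut) to 100 (fully open). In form: [{"dp": [tx, ty, tz], "roll": roll, "jaw": jaw}, ...]. A call has 1 to 5 rows; each row is the pose to reach, as a shift and turn from the pose commanded when the call began, along the tool's axes at that moment; what a row does not reach only later rows make up. A row lasts 1/8 s, in which the tool goes at most 62.5 mm and 10.7 degrees, less where a joint would pass 70% of its speed; a pose out of reach is approached as far as the arm can. A call with a gripper value outside its range is refused whole. The fingers move at their own pace and stop on an object; "newtons" is the grip in N (left out, the last holds). Time passes only in rows, so rows that repeat a pose let the fingers close. It gives the time, the measured TCP pose, the force, the opening and the grip force at its end, in the units of the state.
- r.get_state(): the state, without advancing time (a new reading comes with each control period).
- r.capture(name): name is "side" or "top" or "wrist"; returns a dict with "image" (400x640x3 uint8, blue, green, red), "K" (3x3 intrinsics, pixels), "dist" ([k1, k2, p1, p2, k3] as OpenCV has them; the pictures are not rectified), "rvec" (rotation vector, rad) and "tvec" (3), from world to camera coordinates, as OpenCV has them. Camera axes: x right, y down, z forward; pixel columns grow to the right and rows downward; lengths in m; the calibration is good to about 2 mm. A picture is of the moment at which its call begins. There is no depth.
- r.close_job(): hands the job in; it is judged then, once.
The state is a dict: "time_s": time; "joints": joint angles; "qd": joint speeds; "joint_torque": joint torques, N m; "tcp_pos": TCP position; "eef_rot": TCP orientation; "contact_force": force on the tool from outside, world axes, zero at the start; "moment": the same for the moment, N m; "gripper_width": finger opening in m; "gripper_force": force on a finger pad.
Only numpy, scipy, OpenCV 4.12 (cv2) and the standard library are available. Lean on these libraries where they do the work, as an engineer would, in place of code of your own. Each camera call takes 0.05 s, during which the arm holds its last target. There are 200 camera calls.

## Working session

There is one attempt and no reset: what is moved stays moved. The work goes in short steps, Python scripts to look and compute and a tool call to move; the robot and the scene stay as the last step left them, time stands still between calls to the robot, and variables do not carry over. Pictures are saved under pics/ and viewed, at most 10 in all, crops included, and the job is handed in when it is done.

Besides the shell and the picture viewer there is one more tool, called in YAML: its name, and indented under it one key for each argument. send_rows: Moves the arm, as the interface text tells. Its arguments: {"type":"object","properties":{"steps":{"type":"array","items":{"type":"object","properties":{"dp":{"type":"array","items":{"type":"number"}},"roll":{"type":"number"},"jaw":{"type":"number"}}}},"newtons":{"type":"number"}},"required":["steps"]}

```bash
mkdir -p pics; ls; python3 - <<'E'
from plant import r
import cv2,pickle
s=r.get_state();print(s)
for n in("top","side"):
    d=r.capture(n);cv2.imwrite(f"pics/{n}1.png",d["image"]);pickle.dump(d,open(n+".pkl","wb"))
    print(n,d["K"],d["dist"],d["rvec"],d["tvec"])
E
```

```text
pics
{'time_s': 0.0, 'joints': array([-5.92394689e+01,  2.05927905e+01,  6.33573007e-01, -2.00850610e-02,
       -7.01359330e+01, -1.65052156e+01]), 'qd': array([-0.04448714, -0.0409752 , -0.06960789,  0.0296183 , -0.06433598,
       -0.08438042]), 'joint_torque': array([ 4.75655488e-04, -5.82716489e+01,  2.93056941e+01,  6.99678987e+00,
        7.00867851e-03, -1.89024017e-04]), 'tcp_pos': array([ 0.16605459, -0.65377273,  0.23960596]), 'eef_rot': array([ 1.79903406e+02, -8.93206167e-03, -1.65751517e+02]), 'contact_force': array([ 0.55669753, -0.7393234 , -0.44982318]), 'moment': array([-0.00484427, -0.00424622, -0.05258115]), 'gripper_force': 0.0, 'gripper_width': 0.08796862748299386}
top [[481.35898228   0.         313.73821134]
 [  0.         481.35898228 193.35127794]
 [  0.           0.           1.        ]] [0.03818258 0.         0.         0.         0.        ] [ 2.11050208 -2.16768599  0.16835832] [0.00513415 0.57704015 1.64476579]
side [[410.94761842   0.         313.80061685]
 [  0.         410.94761842 202.97961529]
 [  0.           0.           1.        ]] [-0.09995473  0.          0.          0.          0.        ] [ 0.78036976 -2.38267881  1.37188262] [0.45683278 0.26625394 1.29851423]
```

View pics/top1.png

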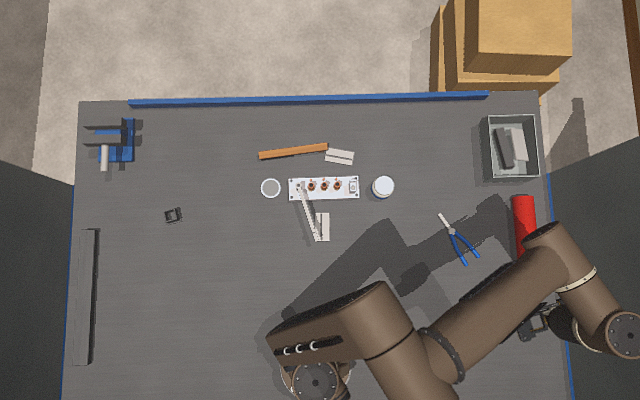

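View pics/side1.png

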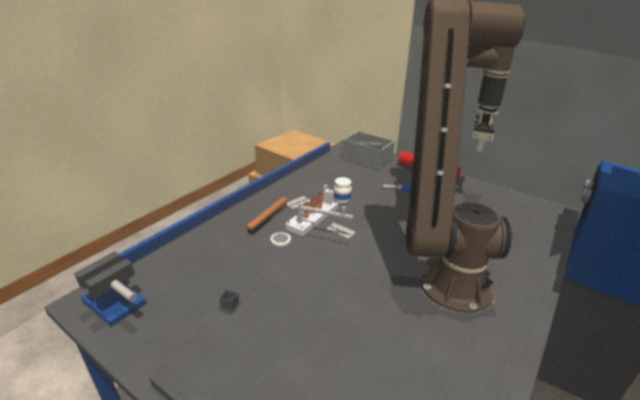

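The top view shows the rack around (323,188), with hinge at about (300,187), the bar opening toward the robot to about (320,240), and the tub at (383,187). I'll enlarge it to get exact points.

```bash
cat > h.py <<'E'
import cv2,numpy as np
def ray(d,px,z):
    """world point of pixel px at height z"""
    n=cv2.undistortPoints(np.array([[px]],float),d["K"],d["dist"])[0,0]
    R=cv2.Rodrigues(d["rvec"])[0];t=np.ravel(d["tvec"])
    c=-R.T@t;v=R.T@np.array([n[0],n[1],1]);return c+v*(z-c[2])/v[2]
def proj(d,P):
    return cv2.projectPoints(np.array(P,float).reshape(-1,1,3),d["rvec"],d["tvec"],d["K"],np.array(d["dist"]))[0][:,0]
E
python3 - <<'E'
import pickle,cv2
from h import *
d=pickle.load(open("top.pkl","rb"));s=pickle.load(open("side.pkl","rb"))
for p in[(290,179),(358,177),(359,198),(290,200)]:print(ray(d,p,.03))
print(ray(d,(383,187),.085))
a=cv2.resize(d["image"][165:250,275:375],None,fx=7,fy=7,interpolation=cv2.INTER_CUBIC)
cv2.imwrite("pics/t2.png",a)
b=cv2.resize(s["image"][165:250,275:375],None,fx=7,fy=7,interpolation=cv2.INTER_CUBIC)
cv2.imwrite("pics/s2.png",b)
E
```

```text
[0.63343521 0.07280879 0.03      ]
[ 0.63412823 -0.16945087  0.03      ]
[ 0.55848317 -0.16989453  0.03      ]
[0.55789528 0.07423196 0.03      ]
[ 0.58636507 -0.24840357  0.085     ]
```

View pics/t2.png

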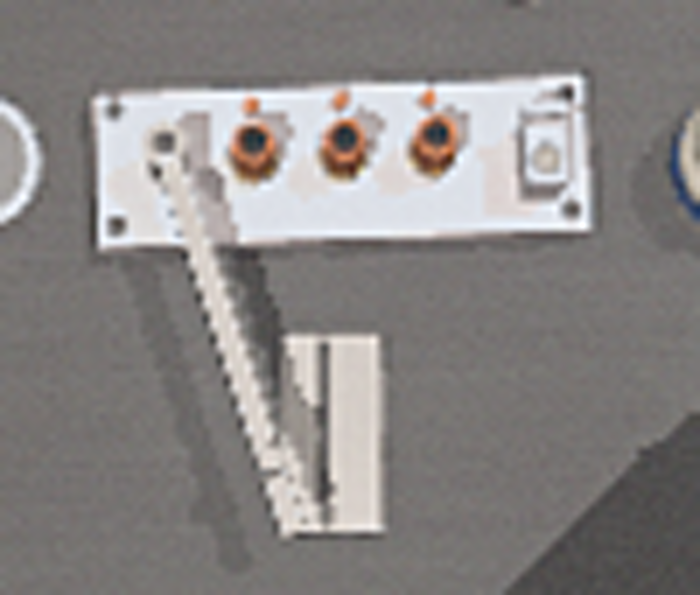

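View pics/s2.png

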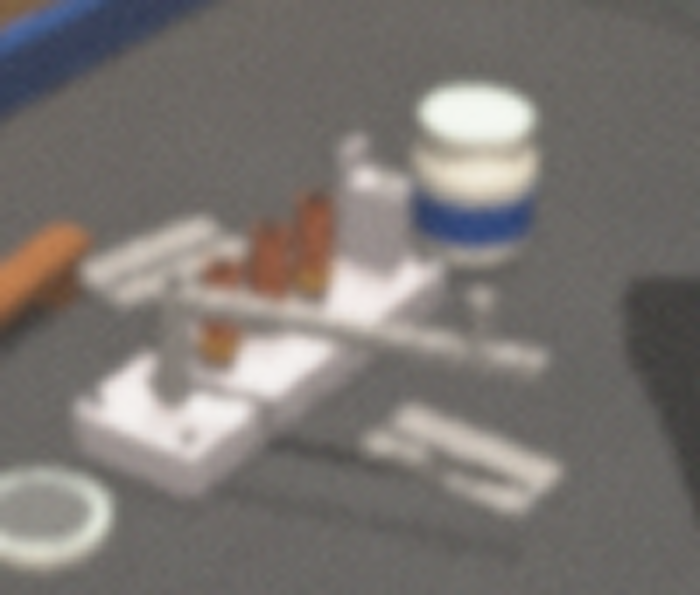

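Crop of the top view: rack corners at (93,97), (583,77), (592,230), (100,250); hinge (165,140); nozzle tops (255,140), (345,138), (437,135); bar end about (300,530). Side crop: thumb post spans (482,290) to (482,335), bar end (545,360).

```bash
python3 - <<'E'
import pickle
from h import *
from scipy.optimize import least_squares
d=pickle.load(open("top.pkl","rb"));s=pickle.load(open("side.pkl","rb"))
T=lambda x,y:((x+.5)/7-.5+275,(y+.5)/7-.5+165)
loc=np.array([[.04,.125],[.04,-.125],[-.04,-.125],[-.04,.125]])
W=np.array([ray(d,T(*p),.03)[:2] for p in[(93,97),(583,77),(592,230),(100,250)]])
rot=lambda a:np.array([[np.cos(a),-np.sin(a)],[np.sin(a),np.cos(a)]])
f=least_squares(lambda q:(loc@rot(q[2]).T+q[:2]-W).ravel(),[.6,-.05,0]);x=f.x
print("rack",x[:2],np.degrees(x[2]),"res mm",f.fun*1e3)
R=rot(x[2]);w=lambda a,b,z:np.r_[R@[a,b]+x[:2],z]
for y,p in((.045,(255,140)),(0,(345,138)),(-.045,(437,135))):
  for h in(.085,.094,.103):print(y,h,w(0,y,h)[:2],ray(d,T(*p),h)[:2])
h=w(0,.088,.1);print("hinge",h,ray(d,T(165,140),.107))
e=ray(d,T(302,532),.1);v=R.T@(e-h)[:2];print("end",e,np.hypot(*v),"angle",np.arctan2(-v[0],-v[1]))
e=ray(s,T(545,360),.094);v=R.T@(e-h)[:2];print("side end",e,np.hypot(*v),"angle",np.arctan2(-v[0],-v[1]))
for q,z in(((482,290),.13),((482,335),.1)):
  e=ray(s,T(*q),z);v=R.T@(e-h)[:2];print("post",e,np.hypot(*v),np.arctan2(-v[0],-v[1]))
# nozzle heights expected in side crop
for y in(.045,0,-.045):print(y,[(((proj(s,w(0,y,z))[0]-[275,165])*7).round()).tolist() for z in(.085,.094,.103)])
E
```

```text
rack [ 0.59813119 -0.04523702] 0.8599972228230174 res mm [ 0.54018361 -0.0490391   0.68359202 -0.4692257  -0.49972741 -0.33964115
 -0.72404822  0.85790595]
0.045 0.085 [ 5.97455774e-01 -2.42090248e-04] [ 0.60151283 -0.0016205 ]
0.045 0.094 [ 5.97455774e-01 -2.42090248e-04] [ 0.59991417 -0.00165208]
0.045 0.103 [ 5.97455774e-01 -2.42090248e-04] [ 0.5983155  -0.00168367]
0 0.085 [ 0.59813119 -0.04523702] [ 0.60131731 -0.04583909]
0 0.094 [ 0.59813119 -0.04523702] [ 0.59971973 -0.0456265 ]
0 0.103 [ 0.59813119 -0.04523702] [ 0.59812214 -0.04541392]
-0.045 0.085 [ 0.5988066  -0.09023195] [ 0.60159217 -0.09105303]
-0.045 0.094 [ 0.5988066  -0.09023195] [ 0.59999306 -0.09059078]
-0.045 0.103 [ 0.5988066  -0.09023195] [ 0.59839396 -0.09012854]
hinge [0.59681038 0.04275307 0.1       ] [0.59878    0.04189901 0.107     ]
end [ 0.40816423 -0.01924192  0.1       ] 0.19857176812364827 angle 1.26829353807819
side end [ 0.41206134 -0.02533305  0.094     ] 0.19689571971076045 angle 1.2327171547708495
post [ 0.44455954 -0.01237686  0.13      ] 0.1619247519127328 1.2383932820669208
post [ 0.44576568 -0.01773868  0.1       ] 0.16270757039030947 1.2048782009112204
0.045 [[221.0, 278.0], [221.0, 264.0], [221.0, 249.0]]
0 [[268.0, 245.0], [269.0, 230.0], [269.0, 216.0]]
-0.045 [[314.0, 212.0], [315.0, 198.0], [315.0, 184.0]]
```

```bash
cat > go.py <<'E'
import sys,numpy as np
from plant import r
from scipy.spatial.transform import Rotation as Ro
x,y,z,yaw=map(float,sys.argv[1:])
s=r.get_state();q=s["eef_rot"];M=Ro.from_euler("xyz",q,degrees=True)
print("t",s["time_s"],"tcp",s["tcp_pos"].round(4),q.round(1),"j",s["joints"].round(1),"F",s["contact_force"].round(1))
print("dp",(M.inv().apply(np.array([x,y,z])-s["tcp_pos"])*1e3).round(1),"roll",-np.radians((yaw-q[2]+180)%360-180).round(3))
E
python3 go.py 0.5993 -0.0903 0.24 -89.1
```

```text
t 0.1 tcp [ 0.1661 -0.6538  0.2397] [ 179.9   -0.  -165.8] j [-59.2  20.6   0.6  -0.  -70.1 -16.5] F [-0.5  0.5  0.4]
dp [-5.586e+02  4.396e+02  3.000e-01] roll -1.338
```

send_rows:
  steps:
    - {"dp":[-45,35,0],"roll":-0.11,"jaw":0}
    - {"dp":[-90,70,0],"roll":-0.22,"jaw":0}
    - {"dp":[-135,105,0],"roll":-0.33,"jaw":0}
    - {"dp":[-180,140,0],"roll":-0.44,"jaw":0}
    - {"dp":[-225,175,0],"roll":-0.55,"jaw":0}
  newtons: 20

```text
time_s: 0.72
tcp_pos: [0.3419, -0.4275, 0.2404]
eef_rot: [180.0, 0.0, -134.0]
contact_force: [1.5, -1.2, -0.4]
gripper_width: 0.043
gripper_force: 0.0
```

```bash
python3 go.py 0.5993 -0.0903 0.24 -89.1
```

```text
t 0.725 tcp [ 0.3419 -0.4275  0.2404] [ 180.    0. -134.] j [-30.8   8.6 -15.5  -0.  -65.9 -13.2] F [ 1.5 -1.2 -0.4]
dp [-4.213e+02  4.930e+01  4.000e-01] roll -0.784
```

send_rows:
  steps:
    - {"dp":[-60,7,0],"roll":-0.15,"jaw":0}
    - {"dp":[-120,14,0],"roll":-0.3,"jaw":0}
    - {"dp":[-180,21,0],"roll":-0.45,"jaw":0}
    - {"dp":[-240,28,0],"roll":-0.6,"jaw":0}
    - {"dp":[-300,35,0],"roll":-0.75,"jaw":0}

```text
time_s: 1.35
tcp_pos: [0.5261, -0.188, 0.2405]
eef_rot: [180.0, 0.0, -91.0]
contact_force: [0.7, -0.5, -0.2]
gripper_width: 0.0005
gripper_force: 0.0
```

send_rows:
  steps:
    - {"dp":[0,0,0],"roll":0,"jaw":0}
    - {"dp":[0,0,0],"roll":0,"jaw":0}

```text
time_s: 1.6
tcp_pos: [0.5251, -0.1895, 0.2401]
eef_rot: [179.9, 0.0, -91.3]
contact_force: [-0.1, -0.3, -0.3]
gripper_width: 0.0002
gripper_force: 0.0
```

```bash
python3 go.py 0.5993 -0.0903 0.14 -89.1
```

```text
t 1.6 tcp [ 0.5251 -0.1895  0.2401] [179.9   0.  -91.3] j [  0.2   9.6 -14.2  -0.  -66.2  -1.5] F [-0.1 -0.3 -0.3]
dp [-100.8  -72.2  100. ] roll -0.038
```

send_rows:
  steps:
    - {"dp":[-50,-36,20],"roll":-0.02,"jaw":0}
    - {"dp":[-101,-72,40],"roll":-0.038,"jaw":0}
    - {"dp":[-101,-72,90],"roll":-0.038,"jaw":0}
    - {"dp":[-101,-72,100],"roll":-0.038,"jaw":0}
    - {"dp":[-101,-72,100],"roll":-0.038,"jaw":0}

```text
time_s: 2.22
tcp_pos: [0.599, -0.0919, 0.1409]
eef_rot: [179.9, -0.0, -89.2]
contact_force: [0.8, -0.1, 0.3]
gripper_width: 0.0004
gripper_force: 0.0
```

```bash
python3 go.py 0.5993 -0.0903 0.099 -89.1; python3 - <<'E'
from plant import r
import cv2,pickle
from h import *
d=r.capture("side");pickle.dump(d,open("side2.pkl","wb"))
a=cv2.resize(d["image"][165:250,275:375],None,fx=7,fy=7,interpolation=cv2.INTER_CUBIC)
w=cv2.resize(r.capture("wrist")["image"],None,fx=.8,fy=.8) 
cv2.imwrite("pics/s3.png",a)
E
```

```text
t 2.225 tcp [ 0.599  -0.0919  0.1409] [179.9  -0.  -89.2] j [  9.7  18.8 -15.9   0.  -55.4  -8.9] F [ 0.8 -0.1  0.3]
dp [-1.6 -0.4 41.9] roll -0.001
```

View pics/s3.png

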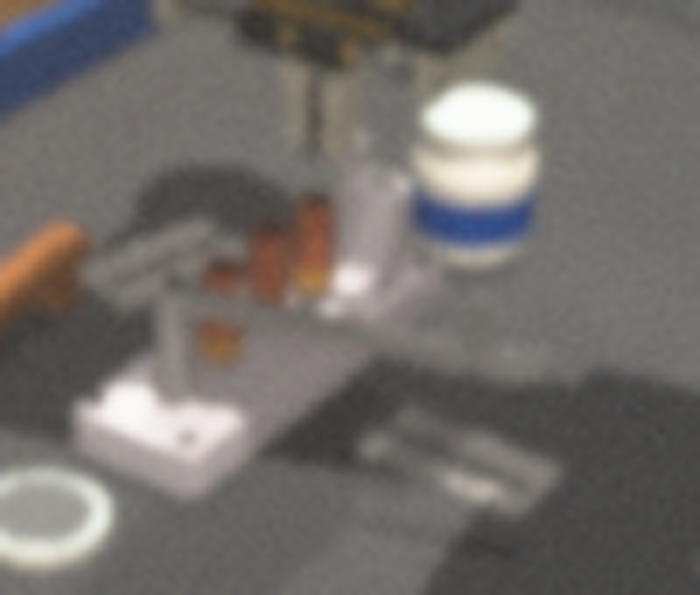

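The side crop shows the closed fingers directly over nozzle c (tip at about (318,155), nozzle top (315,197)). Now I'll press it.

send_rows:
  steps:
    - {"dp":[-1.5,0,12],"roll":0,"jaw":0}
    - {"dp":[-1.5,0,22],"roll":0,"jaw":0}
    - {"dp":[-1.5,0,30],"roll":0,"jaw":0}
    - {"dp":[-1.5,0,36],"roll":0,"jaw":0}
    - {"dp":[-1.5,0,39],"roll":0,"jaw":0}

```text
time_s: 2.95
tcp_pos: [0.5993, -0.089, 0.1015]
eef_rot: [180.0, -0.0, -89.1]
contact_force: [-3.3, -0.8, 5.6]
gripper_width: 0.0003
gripper_force: 2.7
```

send_rows:
  steps:
    - {"dp":[0,0,1],"roll":0,"jaw":0}
    - {"dp":[0,0,2],"roll":0,"jaw":0}
    - {"dp":[0,0,2],"roll":0,"jaw":0}

```text
time_s: 3.32
tcp_pos: [0.5993, -0.089, 0.0997]
eef_rot: [180.0, -0.0, -89.1]
contact_force: [-2.2, 0.4, 4.3]
gripper_width: 0.0005
gripper_force: 2.1
```

send_rows:
  steps:
    - {"dp":[0,0,0.5],"roll":0,"jaw":0}
    - {"dp":[0,0,1],"roll":0,"jaw":0}
    - {"dp":[0,0,1],"roll":0,"jaw":0}

```text
time_s: 3.7
tcp_pos: [0.5994, -0.089, 0.0993]
eef_rot: [180.0, -0.0, -89.1]
contact_force: [-5.0, 0.6, 9.1]
gripper_width: 0.0008
gripper_force: 4.6
```

send_rows:
  steps:
    - {"dp":[0,0,0.5],"roll":0,"jaw":0}
    - {"dp":[0,0,1],"roll":0,"jaw":0}
    - {"dp":[0,0,1],"roll":0,"jaw":0}

```text
time_s: 4.08
tcp_pos: [0.5995, -0.089, 0.0992]
eef_rot: [-180.0, -0.0, -89.0]
contact_force: [-6.8, 1.7, 16.9]
gripper_width: 0.0005
gripper_force: 8.0
```

Nozzle c is home: the TCP stopped at 0.099 and the force rose to 17 N. Next is b.

send_rows:
  steps:
    - {"dp":[0,0,-28],"roll":0,"jaw":0}
    - {"dp":[-20,0,-33],"roll":0,"jaw":0}
    - {"dp":[-46,0,-33],"roll":0,"jaw":0}
    - {"dp":[-46,0,-33],"roll":0,"jaw":0}

```text
time_s: 4.58
tcp_pos: [0.5988, -0.041, 0.1301]
eef_rot: [180.0, 0.0, -89.0]
contact_force: [0.0, -0.3, -0.1]
gripper_width: 0.0006
gripper_force: 0.0
```

```bash
python3 go.py 0.5987 -0.0453 0.099 -89.1
```

```text
t 4.575 tcp [ 0.5988 -0.041   0.1301] [180.   0. -89.] j [ 14.7  18.9 -17.3  -0.  -53.8 -13.7] F [ 0.  -0.3 -0.1]
dp [ 4.4  0.2 31.1] roll 0.002
```

send_rows:
  steps:
    - {"dp":[3.5,0,10],"roll":0,"jaw":0}
    - {"dp":[3.5,0,18],"roll":0,"jaw":0}
    - {"dp":[3.5,0,24],"roll":0,"jaw":0}
    - {"dp":[3.5,0,29],"roll":0,"jaw":0}
    - {"dp":[3.5,0,31],"roll":0,"jaw":0}

```text
time_s: 5.2
tcp_pos: [0.5983, -0.047, 0.0993]
eef_rot: [179.9, -0.0, -89.1]
contact_force: [-4.3, 0.9, 10.8]
gripper_width: 0.0009
gripper_force: 6.3
```

send_rows:
  steps:
    - {"dp":[0,0,0.5],"roll":0,"jaw":0}
    - {"dp":[0,0,1],"roll":0,"jaw":0}
    - {"dp":[0,0,1.5],"roll":0,"jaw":0}
    - {"dp":[0,0,1.5],"roll":0,"jaw":0}

```text
time_s: 5.7
tcp_pos: [0.5984, -0.047, 0.0992]
eef_rot: [180.0, -0.0, -89.1]
contact_force: [-6.2, 0.7, 14.3]
gripper_width: 0.0004
gripper_force: 6.9
```

send_rows:
  steps:
    - {"dp":[0,0,-28],"roll":0,"jaw":0}
    - {"dp":[-20,0,-33],"roll":0,"jaw":0}
    - {"dp":[-45,0,-33],"roll":0,"jaw":0}
    - {"dp":[-45,0,-33],"roll":0,"jaw":0}
    - {"dp":[-45,0,-33],"roll":0,"jaw":0}

```text
time_s: 6.32
tcp_pos: [0.5979, -0.0013, 0.1305]
eef_rot: [180.0, -0.0, -89.1]
contact_force: [0.7, -0.5, -0.1]
gripper_width: 0.0007
gripper_force: 0.0
```

```bash
python3 go.py 0.598 -0.0008 0.099 -89.1
```

```text
t 6.325 tcp [ 0.5979 -0.0013  0.1305] [180.   -0.  -89.1] j [ 18.6  18.7 -17.6  -0.  -53.8 -17.6] F [ 0.7 -0.5 -0.1]
dp [-0.5 -0.1 31.5] roll 0.001
```

send_rows:
  steps:
    - {"dp":[0,0,10],"roll":0,"jaw":0}
    - {"dp":[0,0,18],"roll":0,"jaw":0}
    - {"dp":[0,0,24],"roll":0,"jaw":0}
    - {"dp":[0,0,29],"roll":0,"jaw":0}
    - {"dp":[0,0,31.5],"roll":0,"jaw":0}

```text
time_s: 6.95
tcp_pos: [0.5977, -0.0019, 0.0994]
eef_rot: [179.9, -0.0, -89.1]
contact_force: [-3.2, -0.9, 4.6]
gripper_width: 0.0001
gripper_force: 2.7
```

send_rows:
  steps:
    - {"dp":[0,0,0.5],"roll":0,"jaw":0}
    - {"dp":[0,0,1],"roll":0,"jaw":0}
    - {"dp":[0,0,1.5],"roll":0,"jaw":0}
    - {"dp":[0,0,1.5],"roll":0,"jaw":0}

```text
time_s: 7.45
tcp_pos: [0.5978, -0.0019, 0.0992]
eef_rot: [180.0, -0.0, -89.1]
contact_force: [-5.7, -0.6, 12.4]
gripper_width: 0.0005
gripper_force: 6.5
```

All three nozzles are home. Next I'll lift and move to behind the thumb post.

```bash
cat > arc.py <<'E'
import sys,numpy as np,subprocess
# th, gap from post centre to TCP, z
th,g,z=map(float,sys.argv[1:4])
a=np.radians(.86);h=np.array([.597,.0426])
p=.165*np.array([-np.sin(th),-np.cos(th)])+g*np.array([-np.cos(th),np.sin(th)])
P=h+np.array([[np.cos(a),-np.sin(a)],[np.sin(a),np.cos(a)]])@p
print("P",P.round(4),end=" ",flush=True)
subprocess.run(["python3","go.py",str(P[0]),str(P[1]),str(z),str(.86-np.degrees(th))])
E
python3 arc.py 1.25 .035 .18
```

```text
P [0.4297 0.0213] t 7.45 tcp [ 0.5978 -0.0019  0.0992] [180.   -0.  -89.1] j [ 18.6  20.6 -19.5   0.  -49.9 -17.6] F [-5.7 -0.6 12.4]
dp [-25.8 167.8 -80.7] roll -0.32
```

send_rows:
  steps:
    - {"dp":[0,0,-45],"roll":0,"jaw":0}
    - {"dp":[0,20,-83],"roll":-0.06,"jaw":0}
    - {"dp":[-10,70,-83],"roll":-0.15,"jaw":0}
    - {"dp":[-20,120,-83],"roll":-0.24,"jaw":0}
    - {"dp":[-26,168,-83],"roll":-0.32,"jaw":0}

```text
time_s: 8.07
tcp_pos: [0.4284, 0.0219, 0.1808]
eef_rot: [-180.0, 0.0, -70.6]
contact_force: [-0.8, 0.4, 2.0]
gripper_width: 0.0007
gripper_force: 0.0
```

```bash
python3 arc.py 1.25 .035 .124; python3 - <<'E'
from plant import r
import cv2,pickle,numpy as np
o=[]
for n in("side","wrist"):
    d=r.capture(n);pickle.dump(d,open(n+"3.pkl","wb"));o.append(d["image"])
a=cv2.resize(o[0][165:250,275:375],None,fx=5,fy=5,interpolation=cv2.INTER_CUBIC)
w=cv2.resize(o[1],None,fx=.46,fy=.46)
c=np.zeros((425,800,3),np.uint8);c[:,:500]=a;c[:w.shape[0],500:500+w.shape[1]]=w[:,:300]
cv2.imwrite("pics/c4.png",c)
E
```

```text
P [0.4297 0.0213] t 8.075 tcp [0.4284 0.0219 0.1808] [-180.     0.   -70.6] j [ 29.5  -0.3 -33.8  -0.  -56.5 -10.1] F [-0.8  0.4  2. ]
dp [ 1.  -1.  56.8] roll 0.003
```

View pics/c4.png

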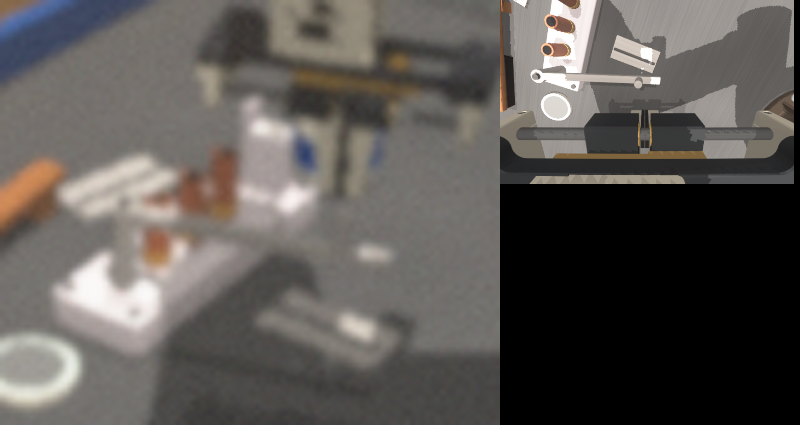

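The wrist view (right) shows the post top at about composite (638,82), squarely ahead of the fingers at (645,115). The bar is parallel to the tool's y axis. I'll work out its position.

```bash
python3 - <<'E'
import pickle
from h import *
d=pickle.load(open("wrist3.pkl","rb"))
p=((638-500)/.46,82/.46);e=ray(d,p,.13)
a=np.radians(.86);v=(e[:2]-[.597,.0426]);c,s=np.cos(a),np.sin(a);v=[c*v[0]+s*v[1],-s*v[0]+c*v[1]]
print(e,np.hypot(*v),np.arctan2(-v[0],-v[1]))
print([proj(d,q)[0] for q in([.4284,.0219,.167],)])
E
```

```text
[ 0.44384318 -0.00860577  0.13      ] 0.16149006592831847 1.2631538420369155
[array([305.66251225, 251.36411749])]
```

send_rows:
  steps:
    - {"dp":[1,-1,30],"roll":0,"jaw":0}
    - {"dp":[1,-1,57],"roll":0,"jaw":0}
    - {"dp":[1,-1,57],"roll":0,"jaw":0}

```text
time_s: 8.55
tcp_pos: [0.4301, 0.0207, 0.1227]
eef_rot: [179.8, -0.0, -70.8]
contact_force: [-0.1, 0.0, 1.4]
gripper_width: 0.0004
gripper_force: 0.0
```

```bash
cat > plan.py <<'E'
import sys,numpy as np
from plant import r
from scipy.spatial.transform import Rotation as Ro
g=float(sys.argv[1]);h=np.array([.597,.0426]);A=Ro.from_euler("z",.86,degrees=True)
s=r.get_state();q=s["eef_rot"];M=Ro.from_euler("xyz",q,degrees=True)
v=A.inv().apply(np.r_[s["tcp_pos"][:2]-h,0])[:2]
print("t",s["time_s"],"tcp",s["tcp_pos"].round(4),q.round(1),"F",s["contact_force"].round(1),"j",s["joints"].round(0))
for th in map(float,sys.argv[2:]):
    p=.165*np.array([-np.sin(th),-np.cos(th)])+g*np.array([-np.cos(th),np.sin(th)])
    P=A.apply(np.r_[p,0])+np.r_[h,.124]
    print(th,(M.inv().apply(P-s["tcp_pos"])*1e3).round(1),"roll",-np.radians((.86-np.degrees(th)-q[2]+180)%360-180).round(3))
E
python3 plan.py .0155 1.25 1.2 1.15 1.1 1.05 1.0
```

```text
t 8.55 tcp [0.4301 0.0207 0.1227] [179.8  -0.  -70.8] F [-0.1  0.   1.4] j [ 29.   4. -38.  -0. -48. -10.]
1.25 [18.8  0.2 -1.3] roll -0.0
1.2 [27.1  0.8 -1.3] roll -0.05
1.15 [35.4  0.9 -1.3] roll -0.1
1.1 [43.7  0.6 -1.3] roll -0.15
1.05 [51.9 -0.  -1.3] roll -0.2
1.0 [60.1 -1.1 -1.3] roll -0.25
```

send_rows:
  steps:
    - {"dp":[10,0,-1],"roll":0,"jaw":0}
    - {"dp":[19,0,-1],"roll":0,"jaw":0}
    - {"dp":[27,1,-1],"roll":-0.05,"jaw":0}
    - {"dp":[35,1,-1],"roll":-0.1,"jaw":0}
    - {"dp":[44,1,-1],"roll":-0.15,"jaw":0}

```text
time_s: 9.18
tcp_pos: [0.4459, -0.021, 0.1261]
eef_rot: [-179.8, -0.0, -62.1]
contact_force: [0.3, 2.1, 0.0]
gripper_width: 0.0005
gripper_force: 0.7
```

```bash
python3 plan.py .0155 1.1 1.04 .98 .92 .86 .8 .74
```

```text
t 9.175 tcp [ 0.4459 -0.021   0.1261] [-179.8   -0.   -62.1] F [0.3 2.1 0. ] j [ 23.   5. -36.   0. -48.   5.]
1.1 [-1.2  1.6  2.1] roll 0.002
1.04 [8.7 2.3 2.1] roll -0.058
0.98 [18.7  2.3  2.1] roll -0.118
0.92 [28.6  1.8  2.1] roll -0.178
0.86 [38.5  0.7  2.2] roll -0.238
0.8 [48.3 -1.1  2.2] roll -0.298
0.74 [57.9 -3.4  2.2] roll -0.358
```

Contact is made: there is a gentle 2 N reaction against the push.

send_rows:
  steps:
    - {"dp":[10,2,1],"roll":-0.06,"jaw":0}
    - {"dp":[20,2,1],"roll":-0.12,"jaw":0}
    - {"dp":[30,2,1],"roll":-0.18,"jaw":0}
    - {"dp":[40,1,1],"roll":-0.24,"jaw":0}
    - {"dp":[50,-1,1],"roll":-0.3,"jaw":0}

```text
time_s: 9.8
tcp_pos: [0.4696, -0.0652, 0.1249]
eef_rot: [-179.9, -0.0, -44.9]
contact_force: [-0.2, 0.3, 0.6]
gripper_width: 0.0006
gripper_force: 0.4
```

```bash
python3 plan.py .0155 .8 .74 .68 .62 .56 .5 .44
```

```text
t 9.8 tcp [ 0.4696 -0.0652  0.1249] [-179.9   -0.   -44.9] F [-0.2  0.3  0.6] j [ 16.   8. -33.  -0. -49.  29.]
0.8 [-1.5 -1.3  1. ] roll 0.002
0.74 [ 8.4 -0.7  1. ] roll -0.058
0.68 [18.3 -0.6  1. ] roll -0.118
0.62 [28.3 -1.1  1. ] roll -0.178
0.56 [38.1 -2.3  1. ] roll -0.238
0.5 [47.9 -4.   1. ] roll -0.298
0.44 [57.6 -6.3  1. ] roll -0.358
```

send_rows:
  steps:
    - {"dp":[9,-1,1],"roll":-0.06,"jaw":0}
    - {"dp":[18,-1,1],"roll":-0.12,"jaw":0}
    - {"dp":[28,-1,1],"roll":-0.18,"jaw":0}
    - {"dp":[38,-2,1],"roll":-0.24,"jaw":0}
    - {"dp":[48,-4,1],"roll":-0.3,"jaw":0}

```text
time_s: 10.42
tcp_pos: [0.5061, -0.0964, 0.1238]
eef_rot: [-180.0, -0.0, -27.7]
contact_force: [-1.3, -0.3, 0.2]
gripper_width: 0.0008
gripper_force: 0.3
```

```bash
python3 plan.py .0155 .5 .44 .38 .32 .26 .2 .15
```

```text
t 10.425 tcp [ 0.5061 -0.0964  0.1238] [-180.    -0.   -27.7] F [-1.3 -0.3  0.2] j [ 11.  12. -28.  -0. -50.  51.]
0.5 [ 0.1 -0.3 -0.2] roll 0.001
0.44 [10.   0.3 -0.2] roll -0.059
0.38 [19.9  0.4 -0.2] roll -0.119
0.32 [29.9 -0.2 -0.2] roll -0.179
0.26 [39.7 -1.3 -0.2] roll -0.239
0.2 [49.5 -3.  -0.2] roll -0.299
0.15 [57.6 -4.9 -0.2] roll -0.349
```

send_rows:
  steps:
    - {"dp":[10,0,0],"roll":-0.06,"jaw":0}
    - {"dp":[20,0,0],"roll":-0.12,"jaw":0}
    - {"dp":[30,0,0],"roll":-0.18,"jaw":0}
    - {"dp":[40,-1,0],"roll":-0.24,"jaw":0}
    - {"dp":[49,-3,0],"roll":-0.3,"jaw":0}

```text
time_s: 11.05
tcp_pos: [0.5508, -0.1167, 0.1238]
eef_rot: [-180.0, -0.0, -10.5]
contact_force: [-0.5, -0.3, 0.1]
gripper_width: 0.0007
gripper_force: 0.4
```

```bash
python3 plan.py .0155 .2 .16 .12 .08 .06 .04 .02 0 
```

```text
t 11.05 tcp [ 0.5508 -0.1167  0.1238] [-180.    -0.   -10.5] F [-0.5 -0.3  0.1] j [  8.  16. -22.   0. -51.  72.]
0.2 [ 0.6 -0.1 -0.2] roll 0.001
0.16 [ 7.2  0.4 -0.2] roll -0.039
0.12 [13.8  0.7 -0.2] roll -0.079
0.08 [20.4  0.6 -0.2] roll -0.119
0.06 [23.8  0.5 -0.2] roll -0.139
0.04 [27.1  0.3 -0.2] roll -0.159
0.02 [30.4  0.1 -0.2] roll -0.179
0.0 [33.7 -0.2 -0.2] roll -0.199
```

send_rows:
  steps:
    - {"dp":[7,0,0],"roll":-0.04,"jaw":0}
    - {"dp":[13,0,0],"roll":-0.08,"jaw":0}
    - {"dp":[18,0,0],"roll":-0.11,"jaw":0}
    - {"dp":[23,0,0],"roll":-0.14,"jaw":0}
    - {"dp":[27,0,0],"roll":-0.16,"jaw":0}

```text
time_s: 11.68
tcp_pos: [0.5756, -0.1217, 0.1234]
eef_rot: [180.0, 0.1, -1.4]
contact_force: [-4.7, -2.9, 3.1]
gripper_width: 0.0004
gripper_force: 2.9
```

send_rows:
  steps:
    - {"dp":[2,0,0],"roll":-0.01,"jaw":0}
    - {"dp":[4,0,0],"roll":-0.03,"jaw":0}
    - {"dp":[6,0,0],"roll":-0.04,"jaw":0}
    - {"dp":[6,0,0],"roll":-0.04,"jaw":0}

```text
time_s: 12.18
tcp_pos: [0.5828, -0.122, 0.1235]
eef_rot: [180.0, 0.0, 0.8]
contact_force: [-0.8, -5.2, 1.1]
gripper_width: 0.0004
gripper_force: 1.9
```

```bash
python3 plan.py .0155 0 
```

```text
t 12.175 tcp [ 0.5828 -0.122   0.1235] [180.    0.    0.8] F [-0.8 -5.2  1.1] j [  7.  19. -18.   0. -53.  84.]
0.0 [ 1.2  0.7 -0.5] roll -0.0
```

send_rows:
  steps:
    - {"dp":[1,0,0],"roll":0,"jaw":0}
    - {"dp":[2,0,0],"roll":0,"jaw":0}
    - {"dp":[2,0,0],"roll":0,"jaw":0}

```text
time_s: 12.55
tcp_pos: [0.5852, -0.1205, 0.1232]
eef_rot: [-180.0, -0.0, 0.9]
contact_force: [-0.2, -1.4, -0.1]
gripper_width: 0.0002
gripper_force: 0.2
```

send_rows:
  steps:
    - {"dp":[1,0,0],"roll":0,"jaw":0}
    - {"dp":[1,0,0],"roll":0,"jaw":0}

```text
time_s: 12.8
tcp_pos: [0.5856, -0.1206, 0.123]
eef_rot: [-180.0, 0.0, 0.9]
contact_force: [-3.3, -0.2, 2.4]
gripper_width: 0.0005
gripper_force: 1.3
```

send_rows:
  steps:
    - {"dp":[1,0,0],"roll":0,"jaw":0}
    - {"dp":[2,0,0],"roll":0,"jaw":0}
    - {"dp":[2,0,0],"roll":0,"jaw":0}

```text
time_s: 13.18
tcp_pos: [0.5861, -0.1207, 0.1227]
eef_rot: [-180.0, 0.2, 0.9]
contact_force: [-7.1, 0.4, 5.1]
gripper_width: 0.0004
gripper_force: 3.6
```

send_rows:
  steps:
    - {"dp":[1,0,0],"roll":0,"jaw":0}
    - {"dp":[2,0,0],"roll":0,"jaw":0}
    - {"dp":[3,0,0],"roll":0,"jaw":0}
    - {"dp":[3,0,0],"roll":0,"jaw":0}

```text
time_s: 13.68
tcp_pos: [0.5868, -0.121, 0.1223]
eef_rot: [180.0, 0.5, 0.8]
contact_force: [-14.2, 1.5, 8.0]
gripper_width: 0.0002
gripper_force: 6.6
```

The bar is firmly against its stop: 14 N with no movement. I'll back off, lift and check.

send_rows:
  steps:
    - {"dp":[-10,0,0],"roll":0,"jaw":0}
    - {"dp":[-40,0,0],"roll":0,"jaw":0}
    - {"dp":[-60,0,-40],"roll":0,"jaw":0}
    - {"dp":[-90,0,-90],"roll":0,"jaw":0}
    - {"dp":[-110,0,-130],"roll":0,"jaw":0}

```text
time_s: 14.3
tcp_pos: [0.4807, -0.1221, 0.2553]
eef_rot: [-180.0, -0.2, 0.9]
contact_force: [1.9, -0.3, 0.4]
gripper_width: 0.0005
gripper_force: 0.0
```

send_rows:
  steps:
    - {"dp":[-20,-50,-10],"roll":0,"jaw":0}
    - {"dp":[-20,-100,-10],"roll":0,"jaw":0}
    - {"dp":[-20,-150,-10],"roll":0,"jaw":0}
    - {"dp":[-20,-150,-10],"roll":0,"jaw":0}

```text
time_s: 14.8
tcp_pos: [0.4592, 0.0304, 0.2636]
eef_rot: [-179.9, -0.2, 1.1]
contact_force: [0.5, -0.3, -0.9]
gripper_width: 0.0006
gripper_force: 0.0
```

```bash
python3 - <<'E'
from plant import r
import cv2,numpy as np
print(r.get_state()["tcp_pos"],r.get_state()["contact_force"])
t=r.capture("top")["image"][165:250,275:375];s=r.capture("side")["image"][165:250,275:375]
w=r.capture("wrist")["image"];cv2.imwrite("pics/w5.png",w)
cv2.imwrite("pics/c5.png",cv2.resize(np.hstack([t,s]),None,fx=4,fy=4,interpolation=cv2.INTER_CUBIC))
E
```

```text
[0.45918098 0.03042294 0.26362619] [ 0.49277465 -0.2663605  -0.87108762]
```

View pics/c5.png

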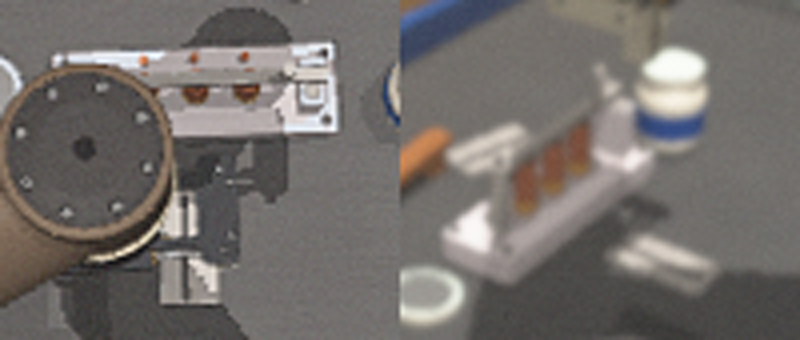

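View pics/w5.png

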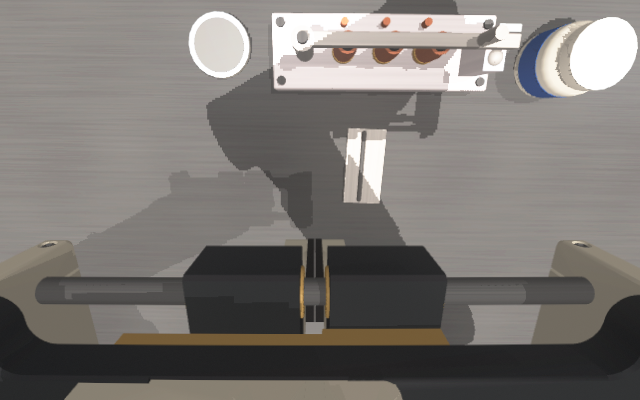

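The wrist view shows the bar along the row, with the hinge at (303,38), bar end (520,36) and the ball visible at (496,57) on the open side. I'll check the angle numerically.

```bash
python3 - <<'E'
from plant import r
from h import *
import pickle
d=r.capture("wrist");a=np.radians(.86);R=np.array([[np.cos(a),-np.sin(a)],[np.sin(a),np.cos(a)]])
f=lambda d,p,z:(R.T@(ray(d,p,z)[:2]-[.59813,-.04524])*1e3).round(1)
print("hinge",f(d,(303,36),.107),"barfront edges",f(d,(340,47),.1),f(d,(520,47),.1),"back",f(d,(340,33),.1),f(d,(520,24),.1),"ball",f(d,(496,57),.085),"corner",f(d,(274,91),.03),f(d,(486,91),.03))
t=pickle.load(open("top.pkl","rb"));print("ball top",f(t,(275+545/7,165+158/7),.085))
w=lambda x,y,z:np.r_[R@[x,y]+[.59813,-.04524],z]
for th in(0,.05,.1):
  c,s=np.cos(th),np.sin(th)
  print(th,[proj(d,w(-l*s+o*c,.088-l*c-o*s,z))[0].round(1) for l,o,z in((30,-6,100),(200,-6,100),(200,6,100),(165,0,130))for l,o,z in[(l/1e3,o/1e3,z/1e3)]])
g=cv2.resize(d["image"][0:110,260:540],None,fx=2.8,fy=2.8,interpolation=cv2.INTER_CUBIC);cv2.imwrite("pics/w6.png",g)
E
```

```text
hinge [ 3.5 86.6] barfront edges [-4.1 53.1] [  -3.  -112.4] back [ 7.4 53.4] [  15.9 -108.8] ball [ -9.4 -99.8] corner [-38.4 123.6] [ -37.6 -124.3]
ball top [-12.5 -99.6]
0 [array([334.7,  49.3]), array([519. ,  50.5]), array([521.4,  36.2]), array([501.6,  35.5])]
0.05 [array([334.3,  51.1]), array([516.4,  62.3]), array([519.4,  48.2]), array([499.7,  46.5])]
0.1 [array([333.8,  52.8]), array([513.3,  73.7]), array([516.9,  60. ]), array([497.3,  57.3])]
```

View pics/w6.png

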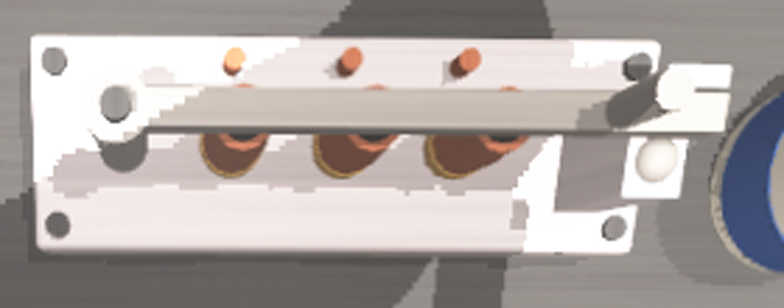

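The front edge matches the zero-angle prediction, and the ball sits clear on the open side. The bar is latched shut.

```bash
python3 -c "
from plant import r
print(r.close_job())"
```

```text
the job is handed in; nothing more can be done
None
```

All three nozzles are pressed fully home, the keeper bar is shut past its spring ball against the back stop, and the job is handed in; I did not touch anything else on the bench.

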